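# Set out the seasoning row beside the hob

### The arm

A 6-joint arm with a two-finger parallel gripper is mounted at the origin on the work surface. World frame = base frame: x ahead of the robot, y to its left, z up, the work surface at z = 0. Lengths are in mm, angles in rad, forces in N, time in s.
With the tool pointing down it reaches from about 350 to 775 mm from the base axis. Payload 5.5 kg.
Tool frame: the origin (TCP) lies midway between the tips of the shut fingers; the grasp point (between the pads) lies r.grasp_offset behind it (r.grasp_offset is the distance from the TCP to the grasp point, in mm); z points along the fingers, y is the direction in which the jaws open and shut (so a half turn about z gives the same grasp; the last joint's range is limited). The gripper opens to 85 mm and grips with 20 to 120 N. Pads are 22 mm wide; open, the fingers measure 114 mm over their backs; the gripper's body (76 mm by 85 mm) begins 54 mm behind the grasp point. The pads swing forward as they close: fully open they stand 13 mm farther back than shut.
Start: joints at [-1.423, 0.313, 0.046, 1.304, 0, 1.431], TCP at [163.205, -551.397, 202.723] pointing down, gripper open.
Joint ranges: [-2.76, 2.76], [-0.86, 1.69], [-1.03, 1.26], [-2.2, 2.34], [-1.47, 1.5], [-3.14, 3.14]. Speed limits (rad/s): [2.57, 2.57, 3.14, 3.14, 3.14, 3.14].

### API

Orientations are given as a 3x3 rotation matrix whose columns are the frame's x, y, z axes.
In Python, from bench import r gives the robot as it stands. The module is installed in compiled form; this text tells all that it offers.
- The arm moves only by the shell command python3 -m crank 'ROWS' [FORCE]. ROWS is JSON, a list of rows, each an object with "translation": the shift along the world's x, y, z as a fraction of full scale, a list of three; "twist": the turn about the world's z as a fraction of full scale; "gripper": the opening, from 0 (shut) to 1 (fully open). A call has 1 to 12 rows; each row is the pose to reach, as a shift and turn from the pose commanded when the call began, turning the shorter way round; what a row does not reach only later rows make up. Full scale, the value 1, is 1000 mm for a shift and 360 degrees for a turn. A row lasts 1/12 s, in which the tool goes at most 41.7 mm and 7.16 degrees, less where a joint would pass 70% of its speed; a pose out of reach is approached as far as the arm can. A call with a number of a shift or a turn outside -1 to 1 is refused whole. A call with a gripper value outside its range is refused whole. The fingers move at their own pace and stop on an object; FORCE is the grip in N (left out, the last holds). Time passes only in rows, so rows that repeat a pose let the fingers close. It gives the time, the measured TCP pose, the force and the opening at its end, in the units of the state.
- r.sense(): the state, without advancing time (a new reading comes with each control period).
- r.get_image(name): name is "scene" or "top"; returns a dict with "img" (400x640x3 uint8, red, green, blue), "vfov" (degrees; the focal length in pixels is half the picture's height over the tangent of half this angle, whatever the lens; pixels are square), "cx", "cy" (the principal point, pixels), "origin" and "rotation" of the camera in the world. Camera axes: x right, y down, z forward; pixel columns grow to the right and rows downward; lengths in mm; the calibration is good to about 2 mm. A picture is of the moment at which its call begins. There is no depth.
- r.close_job(): hands the job in, once; it reports no verdict.
The state is a dict: "time": time; "joint_pos": joint angles; "qd": joint speeds; "joint_torque": joint torques, N m; "tool_pos": TCP position; "eef_rot": TCP orientation; "force": force on the tool from outside, world axes, zero at the start; "torque": the same for the moment, N m; "opening": opening from 0.0 (shut) to 1.0 (fully open).
Only numpy, scipy, OpenCV 4.12 (cv2) and the standard library are available. Lean on these libraries where they do the work, as an engineer would, in place of code of your own. Each camera call takes 0.05 s, during which the arm holds its last target. There are 200 camera calls.

### The job

Set out the seasoning for cooking as one straight row on the worktop: stand the steel canister in the middle of the round cork mat and set the white ramekin, upright and centred, on top of the canister's black lid; stand the red jar midway between the canister and the stone mortar; and stand the green jar in the same line on the other side of the mortar, as far from the mortar as the red jar is. Leave the mortar, the yellow jar, the salt shaker, the oil bottle and the mug standing where they are.

Things in the scene. Friction and masses are not known exactly. Their poses are not given: they have to be found in the camera images.
- canister: Steel canister with a flat black lid, loose, upright: 62 mm across the lid (body 60 mm), 75 mm high, about 0.3 kg. Origin at the centre of its underside, z up. The lid's flat top is 75 mm above the origin.
- ramekin: Small white ceramic ramekin (open round bowl, straight sides), loose, upright: 60 mm outer diameter, 34 mm high, wall 4 mm, about 0.12 kg. Origin at the centre of its underside, z up.
- red_jar: Spice jar with a red body and red lid, white paper band, loose, upright: 46 mm diameter (lid 45 mm), 78 mm high, about 0.14 kg. Origin at the centre of its underside, z up.
- green_jar: The same spice jar in green, loose, upright: 46 mm diameter, 78 mm high, about 0.14 kg. Origin at the centre of its underside, z up.
- cork_mat: Round cork mat, fixed to the worktop: 100 mm diameter, 4 mm thick. Origin at the centre of its underside, on the worktop; its x axis lies along the line through the mat's and the mortar's centres, and may point towards the mortar or away from it.
- mortar: Heavy grey-white stone mortar with a short pestle in it, loose but not to be moved: 104 mm across the rim, 72 mm across the foot, 70 mm high, the pestle rising to about 95 mm within the rim's outline, 1.6 kg. Origin at the centre of its underside, z up. It stands 230 to 260 mm from the mat's centre, on its left or its right seen from the robot.
- yellow_jar: The same spice jar in yellow, a bystander to leave where it is: 46 mm diameter, 78 mm high. Origin at the centre of its underside.
- salt_shaker: Small blue salt shaker with a steel cap, a bystander to leave where it is: 40 mm diameter, 66 mm high. Origin at the centre of its underside.
- oil_bottle: Green glass oil bottle with a black cap, a bystander to leave where it is, beyond the row: 60 mm diameter, 160 mm high. Origin at the centre of its underside.
- mug: Blue mug, a bystander to leave where it is, beyond the row: 80 mm diameter, 90 mm high, with a handle. Origin at the centre of its underside.
Mind the look-alikes: they are no part of the job. What is shaped like the ramekin but purple is not meant.

How it is judged (in metres and radians):
At the end, for the whole second after the job is handed in: Upright, released, at rest: canister within 13 mm of the mat's centre; ramekin on its lid within 12 mm; red jar between mat and mortar, green beyond the mortar, each 98-150 mm from the mortar's centre (red also from the mat's) and within 15 (red) or 20 mm (green) of the mat-mortar line (horizontal distance between canister and cork_mat below 0.013 m and height (world z) of canister below 0.01 m and angle between each of canister, ramekin, red_jar, green_jar's own z axis and vertical below 0.1 rad and horizontal distance between ramekin and canister below 0.012 m and z of ramekin in the frame of canister between 0.07 and 0.08 m and y of red_jar in the frame of cork_mat between -0.015 and 0.015 m and horizontal distance between red_jar and cork_mat between 0.098 and 0.15 m and horizontal distance between red_jar and mortar between 0.098 and 0.15 m and height (world z) of each of red_jar, green_jar below 0.008 m and y of green_jar in the frame of cork_mat between -0.02 and 0.02 m and horizontal distance between green_jar and mortar between 0.098 and 0.15 m and horizontal distance between green_jar and cork_mat above 0.31 m and linear speed of each of canister, ramekin, red_jar, green_jar below 0.02 m/s); the robot touches nothing.
It fails at once if the mortar is moved by more than 15 mm (distance of mortar from where it was at the start of the episode above 0.015 m).
It fails at once if the yellow jar, salt shaker, oil bottle or mug is moved by more than 25 mm or tipped over (distance of any of yellow_jar, salt_shaker, oil_bottle, mug from where it was at the start of the episode above 0.025 m or angle between any of yellow_jar, salt_shaker, oil_bottle, mug's own z axis and vertical above 0.5 rad).
It also fails if it takes over 112 s, if anything falls off the work surface, if the arm or the gripper's body presses on something with over 40 N, if the wrist force passes 120 N, or if a joint passes its speed limit or range.

## Working session

There is one attempt and no reset: what is moved stays moved. The work goes in short steps, Python scripts to look and compute and a shell command to move; the robot and the scene stay as the last step left them, time stands still between calls to the robot, and variables do not carry over. Pictures are saved under pics/ and viewed, about 12 in all and at most 16, crops included, and the job is handed in when it is done.

```bash
mkdir -p pics; python3 - <<'E'
from bench import r
import cv2,numpy as np
print(r.grasp_offset, r.sense()['tool_pos'], r.sense()['eef_rot'])
for n in ("scene","top"):
    d=r.get_image(n); cv2.imwrite(f"pics/{n}0.png",d["img"][:,:,::-1])
    print(n,d["vfov"],d["cx"],d["cy"],np.round(d["origin"],1),np.round(d["rotation"],4).tolist(), [k for k in d])
E
```

```text
18.700000000000003 [ 163.12584994 -550.77333715  201.78450613] [[ 9.58866260e-01  2.83858092e-01 -2.80747078e-04]
 [ 2.83858113e-01 -9.58864493e-01  1.85896134e-03]
 [ 2.58482814e-04 -1.86218764e-03 -9.99998233e-01]]
scene 50.446798524341624 321.15299910502125 195.34052507382273 [1069.1  535.4  873. ] [[-0.715, 0.5098, -0.4784], [0.6991, 0.5232, -0.4873], [0.0019, -0.6829, -0.7305]] ['img', 'vfov', 'cx', 'cy', 'origin', 'rotation']
top 57.19037972469031 322.26407356478853 199.14946684495388 [465.3   2.3 928. ] [[-0.019, -0.9981, 0.0589], [-0.9998, 0.0184, -0.0103], [0.0092, -0.059, -0.9982]] ['img', 'vfov', 'cx', 'cy', 'origin', 'rotation']
```

View pics/scene0.png

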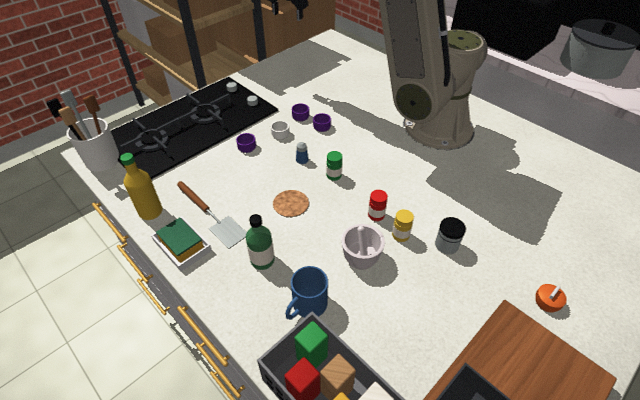

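View pics/top0.png

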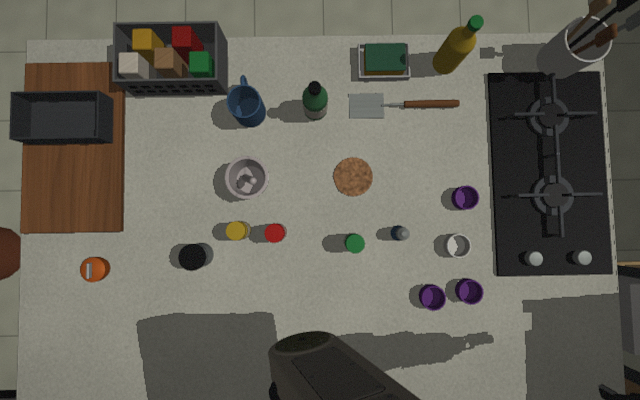

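The top view shows the steel canister with black lid at (192,257), the mat at (353,176), the mortar at (246,178), the red jar at (274,233), yellow at (236,231) and green at (354,243). The salt shaker is at (400,233), the oil bottle at (315,100) and the mug at (246,103). There are four ramekin-shaped bowls: white at (457,245), and purple at (465,197), (432,297) and (469,291). Only the one at (457,245) is white, so that is the one meant; I'll confirm it in an enlarged crop.

```bash
cat > h.py <<'E'
from bench import r
import cv2,numpy as np
def cam(n):
    d=r.get_image(n); d["f"]=200/np.tan(np.radians(d["vfov"])/2); d["o"]=np.array(d["origin"]);d["R"]=np.array(d["rotation"]); return d
def pix2(d,u,v,z):
    w=d["R"]@np.array([(u-d["cx"])/d["f"],(v-d["cy"])/d["f"],1]); return (d["o"]+w*(z-d["o"][2])/w[2])[:2]
def proj(d,P):
    c=d["R"].T@(np.array(P,float)-d["o"]); return d["cx"]+d["f"]*c[0]/c[2], d["cy"]+d["f"]*c[1]/c[2]
def circ(img,d,P,R,z,col=(0,255,255)):
    pts=[proj(d,[P[0]+R*np.cos(t),P[1]+R*np.sin(t),z]) for t in np.linspace(0,2*np.pi,40)]
    cv2.polylines(img,[np.round(np.array(pts)*16).astype(np.int32)],True,col,1,shift=4)
def blob(d,box,fn):
    x0,y0,x1,y1=box; c=d["img"][y0:y1,x0:x1].astype(int); m=fn(c[...,0],c[...,1],c[...,2]).astype(np.uint8)
    k,l,s,ce=cv2.connectedComponentsWithStats(m); i=1+np.argmax(s[1:,4])
    return s[i]+np.array([x0,y0,0,0,0]), ce[i]+[x0,y0], (l==i)
E
python3 - <<'E'
from h import *
d=cam("top"); s=cam("scene")
hsv=cv2.cvtColor(d["img"],cv2.COLOR_RGB2HSV)
def show(name,box,fn,z):
    st,ce,m=blob(d,box,fn); print(name,st,np.round(ce,1),"ctr xy at z",z,np.round(pix2(d,st[0]+(st[2]-1)/2,st[1]+(st[3]-1)/2,z),1),"centroid",np.round(pix2(d,*ce,z),1))
show("mat",(330,152,378,200),lambda R,G,B:(R-B>25),4)
show("red",(260,220,290,246),lambda R,G,B:(R-G>60),78)
show("green",(340,228,370,256),lambda R,G,B:(G-R>40),78)
show("yellow",(222,218,252,245),lambda R,G,B:(R-B>60),78)
show("can",(172,238,212,276),lambda R,G,B:(R<38)&(G<38)&(B<38),75)
im=cv2.resize(d["img"][140:320,160:490],None,fx=2.4,fy=2.4,interpolation=cv2.INTER_CUBIC)
cv2.imwrite("pics/crop1.png",im[:,:,::-1])
E
```

```text
mat [ 334  157   39   40 1212] [352.9 176.3] ctr xy at z 4 [575.8 -86.3] centroid [576.4 -86. ]
red [265 224  20  19 293] [274.2 232.6] ctr xy at z 78 [439.3 105.1] centroid [440.3 105.7]
green [346 234  19  19 271] [354.6 243. ] ctr xy at z 78 [412.7 -80.1] centroid [412.7 -79.2]
yellow [226 221  21  19 320] [236.1 230.2] ctr xy at z 78 [447.9 193.6] centroid [447.4 193.4]
can [179 244  27  26 559] [191.8 256.6] ctr xy at z 75 [389.  295.6] centroid [388.9 296. ]
```

View pics/crop1.png

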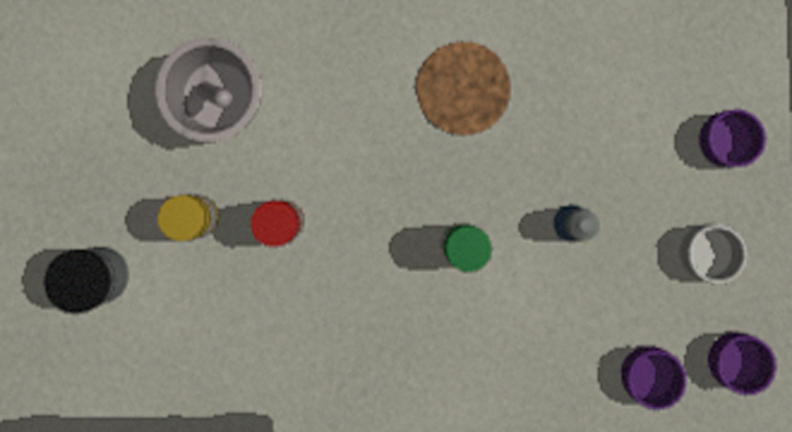

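The crop confirms it: the bowl at full-image (457,245) is white and the other three are purple. Next I measure the ramekin and mortar, and check every estimate by overlaying it on both views.

```bash
python3 - <<'E'
from h import *
d=cam("top"); s=cam("scene")
def rim(box,thr,z):
    st,ce,m=blob(d,box,lambda R,G,B:(R+G+B)>thr) if 0 else (None,)*3
g=cv2.GaussianBlur(cv2.cvtColor(d["img"],cv2.COLOR_RGB2GRAY),(3,3),0)
out={}
for nm,(x0,y0,x1,y1),z,rr in (("mortar",(215,148,280,208),70,52),("ramekin",(438,226,478,266),34,30)):
    c=cv2.resize(g[y0:y1,x0:x1],None,fx=4,fy=4,interpolation=cv2.INTER_CUBIC)
    rp=rr/((928-z)/d["f"])*4
    h=cv2.HoughCircles(c,cv2.HOUGH_GRADIENT,1,10,param1=80,param2=15,minRadius=int(rp-5),maxRadius=int(rp+5))
    u,v=h[0,0,:2]; u=(u+.5)/4-.5+x0; v=(v+.5)/4-.5+y0
    out[nm]=pix2(d,u,v,z); print(nm,u,v,h[0,0,2],rp,np.round(out[nm],1))
objs=[((576,-86),50,4),((440,105.5),22.5,78),((412.7,-79.5),23,78),((389,296),31,75),(out["mortar"],52,70),(out["ramekin"],30,34)]
a=[]
for q,(x0,y0,x1,y1) in ((d,(170,140,490,290)),(s,(230,100,490,280))):
    im=q["img"][:,:,::-1].copy(); im=cv2.resize(im,None,fx=2,fy=2,interpolation=cv2.INTER_CUBIC)
    q2=dict(q); q2["f"]*=2;q2["cx"]=q["cx"]*2+.5;q2["cy"]=q["cy"]*2+.5
    for P,R,z in objs: circ(im,q2,P,R,z)
    c=im[2*y0:2*y1,2*x0:2*x1]; a.append(cv2.copyMakeBorder(c,0,0,0,640-c.shape[1],0))
im=np.vstack(a); print(im.shape)
cv2.imwrite("pics/ov.png",cv2.resize(im,None,fx=.9,fy=.9,interpolation=cv2.INTER_AREA))
E
```

```text
Traceback (most recent call last):
TypeError: 'NoneType' object is not subscriptable
```

```bash
python3 - <<'E'
from h import *
d=cam("top"); s=cam("scene")
out={}
for nm,(u,v),z in (("mortar",(247,177.2),70),("ramekin",(458.4,245.3),34)):
    out[nm]=pix2(d,u,v,z); print(nm,np.round(out[nm],1))
objs=[((576,-86),50,4),((440,105.5),22.5,78),((412.7,-79.5),23,78),((389,296),31,75),(out["mortar"],52,70),(out["ramekin"],30,34)]
a=[]
for q,(x0,y0,x1,y1) in ((d,(170,140,490,290)),(s,(230,100,490,280))):
    im=q["img"][:,:,::-1].copy(); im=cv2.resize(im,None,fx=2,fy=2,interpolation=cv2.INTER_CUBIC)
    q2=dict(q); q2["f"]*=2;q2["cx"]=q["cx"]*2+.5;q2["cy"]=q["cy"]*2+.5
    for P,R,z in objs: circ(im,q2,P,R,z)
    c=im[2*y0:2*y1,2*x0:2*x1]; a.append(cv2.copyMakeBorder(c,0,0,0,640-c.shape[1],0))
im=np.vstack(a)[:,:]
cv2.imwrite("pics/ov.png",cv2.resize(im,None,fx=.9,fy=.9,interpolation=cv2.INTER_AREA))
E
```

```text
mortar [570.7 169. ]
ramekin [ 399.5 -335.8]
```

View pics/ov.png

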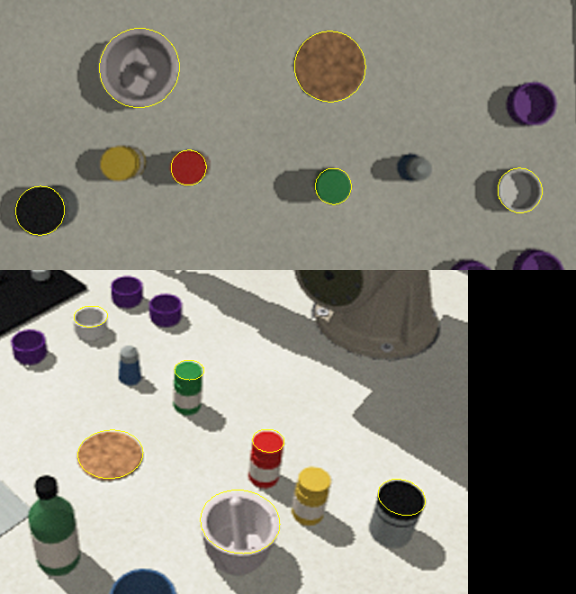

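The overlays match in both views. In mm: mat (576,-86), mortar (571,169), canister (389,296), ramekin (399.5,-336), red jar (440,105.5), green jar (413,-79.5). The red target is (573.5,41.5) and the green target is (568.5,296.5). I'll turn the tool so the jaws open along x, across the row.

```bash
python3 -m crank '[{"translation":[0.02,0.03,0.01],"twist":0.017,"gripper":1},{"translation":[0.04,0.06,0.02],"twist":0.034,"gripper":1},{"translation":[0.063,0.09,0.02],"twist":0.051,"gripper":1},{"translation":[0.087,0.122,0.02],"twist":0.068,"gripper":1},{"translation":[0.11,0.155,0.02],"twist":0.085,"gripper":1},{"translation":[0.135,0.188,0.02],"twist":0.102,"gripper":1},{"translation":[0.16,0.22,0.02],"twist":0.119,"gripper":1},{"translation":[0.182,0.255,0.02],"twist":0.136,"gripper":1},{"translation":[0.206,0.289,0.02],"twist":0.153,"gripper":1},{"translation":[0.23,0.32,0.02],"twist":0.17,"gripper":1},{"translation":[0.25,0.35,0.02],"twist":0.187,"gripper":1},{"translation":[0.27,0.38,0.02],"twist":0.204,"gripper":1}]'
```

```text
time: 1.4
tool_pos: [434.1, -169.6, 223.0]
eef_rot: [[-0.004, 1.0, 0.001], [1.0, 0.004, -0.0], [-0.0, 0.001, -1.0]]
force: [0.7, -1.7, -0.5]
opening: 1.001
```

```bash
python3 -m crank '[{"translation":[-0.003,0.035,0],"twist":0,"gripper":1},{"translation":[-0.007,0.075,0],"twist":0,"gripper":1},{"translation":[-0.011,0.115,0],"twist":0,"gripper":1},{"translation":[-0.015,0.155,0],"twist":0,"gripper":1},{"translation":[-0.019,0.195,0],"twist":0,"gripper":1},{"translation":[-0.023,0.235,0],"twist":0,"gripper":1},{"translation":[-0.027,0.275,0],"twist":0,"gripper":1},{"translation":[-0.031,0.315,0],"twist":0,"gripper":1},{"translation":[-0.035,0.355,0],"twist":0,"gripper":1},{"translation":[-0.039,0.395,0],"twist":0,"gripper":1},{"translation":[-0.043,0.435,0],"twist":0,"gripper":1},{"translation":[-0.045,0.466,0],"twist":0,"gripper":1}]'; python3 -m crank '[{"translation":[0,0,-0.03],"twist":0,"gripper":1},{"translation":[0,0,-0.07],"twist":0,"gripper":1},{"translation":[0,0,-0.1],"twist":0,"gripper":1}]'
```

```text
time: 2.4
tool_pos: [387.3, 297.5, 223.0]
eef_rot: [[-0.001, 1.0, 0.001], [1.0, 0.001, 0.001], [0.001, 0.001, -1.0]]
force: [0.3, -0.8, 0.2]
opening: 0.998
time: 2.65
tool_pos: [387.7, 295.5, 121.0]
eef_rot: [[-0.001, 1.0, 0.001], [1.0, 0.001, 0.0], [0.0, 0.001, -1.0]]
force: [-0.7, 0.4, -0.7]
opening: 1.0
```

```bash
python3 - <<'E'
from h import *
s=cam("scene"); print(r.sense()["tool_pos"])
cv2.imwrite("pics/c2.png",cv2.resize(s["img"][120:300,360:560],None,fx=3,fy=3,interpolation=cv2.INTER_CUBIC)[:,:,::-1])
E
```

```text
[383.92139703 293.05260271 115.26617177]
```

View pics/c2.png

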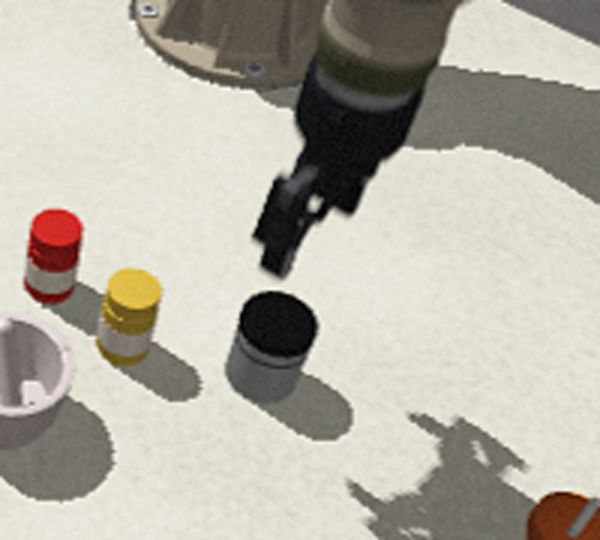

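The canister is at crop (275,345) with the open fingers just above it. The pose reading differs from the commanded one, so I check how well it has settled.

```bash
python3 -m crank '[{"translation":[0,0,0],"twist":0,"gripper":1},{"translation":[0,0,0],"twist":0,"gripper":1}]'; python3 - <<'E'
from h import *
for i in range(3): print(r.sense()["tool_pos"], r.sense()["time"]); r.get_image("top")
E
```

```text
time: 2.87
tool_pos: [388.4, 294.6, 123.7]
eef_rot: [[0.001, 1.0, 0.0], [1.0, -0.001, 0.0], [0.0, 0.0, -1.0]]
force: [-0.3, -0.2, 0.1]
opening: 0.998
[388.44431945 294.63526626 123.68977005] 2.8667
[389.47216831 295.12149213 124.71581659] 2.9167
[389.9544997  295.30894757 125.15336454] 2.9667
```

```bash
python3 -m crank '[{"translation":[0,0.001,-0.01],"twist":0,"gripper":1},{"translation":[0,0.001,-0.02],"twist":0,"gripper":1},{"translation":[0,0.001,-0.03],"twist":0,"gripper":1},{"translation":[0,0.001,-0.04],"twist":0,"gripper":1},{"translation":[0,0.001,-0.05],"twist":0,"gripper":1},{"translation":[0,0.001,-0.06],"twist":0,"gripper":1},{"translation":[0,0.001,-0.07],"twist":0,"gripper":1},{"translation":[0,0.001,-0.08],"twist":0,"gripper":1},{"translation":[0,0.001,-0.087],"twist":0,"gripper":1},{"translation":[0,0.001,-0.092],"twist":0,"gripper":1},{"translation":[0,0.001,-0.096],"twist":0,"gripper":1},{"translation":[0,0.001,-0.098],"twist":0,"gripper":1}]' 40;  python3 -m crank '[{"translation":[0,0,0],"twist":0,"gripper":0.9},{"translation":[0,0,0],"twist":0,"gripper":0.8},{"translation":[0,0,0],"twist":0,"gripper":0.7},{"translation":[0,0,0],"twist":0,"gripper":0.6},{"translation":[0,0,0],"twist":0,"gripper":0.5},{"translation":[0,0,0],"twist":0,"gripper":0.5},{"translation":[0,0,0],"twist":0,"gripper":0.5},{"translation":[0,0,0],"twist":0,"gripper":0.5},{"translation":[0,0,0],"twist":0,"gripper":0.5},{"translation":[0,0,0],"twist":0,"gripper":0.5}]' 40
```

```text
time: 4.02
tool_pos: [388.1, 295.5, 24.2]
eef_rot: [[0.001, 1.0, -0.0], [1.0, -0.001, -0.0], [-0.0, -0.0, -1.0]]
force: [0.6, -0.4, -0.0]
opening: 0.998
time: 4.85
tool_pos: [388.6, 295.9, 25.5]
eef_rot: [[0.001, 1.0, 0.001], [1.0, -0.001, 0.001], [0.001, 0.001, -1.0]]
force: [-0.8, -1.1, 6.3]
opening: 0.709
```

```bash
python3 -m crank '[{"translation":[0,0,0.005],"twist":0,"gripper":0.5},{"translation":[0,0,0.015],"twist":0,"gripper":0.5},{"translation":[0,0,0.03],"twist":0,"gripper":0.5},{"translation":[0,0,0.045],"twist":0,"gripper":0.5},{"translation":[0,0,0.06],"twist":0,"gripper":0.5},{"translation":[0,0,0.075],"twist":0,"gripper":0.5},{"translation":[0,0,0.09],"twist":0,"gripper":0.5},{"translation":[0,0,0.105],"twist":0,"gripper":0.5},{"translation":[0,0,0.12],"twist":0,"gripper":0.5},{"translation":[0,0,0.13],"twist":0,"gripper":0.5},{"translation":[0,0,0.135],"twist":0,"gripper":0.5},{"translation":[0,0,0.135],"twist":0,"gripper":0.5}]'
```

```text
time: 5.85
tool_pos: [388.8, 295.9, 160.9]
eef_rot: [[0.001, 1.0, 0.002], [1.0, -0.001, 0.001], [0.001, 0.002, -1.0]]
force: [-0.6, 0.3, -4.0]
opening: 0.709
```

```bash
python3 -m crank '[{"translation":[0.005,-0.01,0],"twist":0,"gripper":0.5},{"translation":[0.013,-0.027,0],"twist":0,"gripper":0.5},{"translation":[0.025,-0.051,0],"twist":0,"gripper":0.5},{"translation":[0.038,-0.077,0],"twist":0,"gripper":0.5},{"translation":[0.051,-0.103,0],"twist":0,"gripper":0.5},{"translation":[0.064,-0.13,0],"twist":0,"gripper":0.5},{"translation":[0.077,-0.156,0],"twist":0,"gripper":0.5},{"translation":[0.09,-0.183,0],"twist":0,"gripper":0.5},{"translation":[0.103,-0.209,0],"twist":0,"gripper":0.5},{"translation":[0.116,-0.236,0],"twist":0,"gripper":0.5},{"translation":[0.129,-0.262,0],"twist":0,"gripper":0.5},{"translation":[0.142,-0.289,0],"twist":0,"gripper":0.5}]'; python3 -m crank '[{"translation":[0.013,-0.025,0],"twist":0,"gripper":0.5},{"translation":[0.025,-0.05,0],"twist":0,"gripper":0.5},{"translation":[0.035,-0.07,0],"twist":0,"gripper":0.5},{"translation":[0.041,-0.083,0],"twist":0,"gripper":0.5},{"translation":[0.045,-0.09,0],"twist":0,"gripper":0.5},{"translation":[0.046,-0.093,0],"twist":0,"gripper":0.5},{"translation":[0.046,-0.093,-0.02],"twist":0,"gripper":0.5},{"translation":[0.046,-0.093,-0.04],"twist":0,"gripper":0.5},{"translation":[0.046,-0.093,-0.06],"twist":0,"gripper":0.5},{"translation":[0.046,-0.093,-0.08],"twist":0,"gripper":0.5},{"translation":[0.046,-0.093,-0.09],"twist":0,"gripper":0.5},{"translation":[0.046,-0.093,-0.09],"twist":0,"gripper":0.5}]'
python3 - <<'E'
from h import *
s=cam("scene"); t=cam("top")
a=[cv2.resize(q["img"][b[1]:b[3],b[0]:b[2]],(400,400),interpolation=cv2.INTER_CUBIC) for q,b in ((s,(220,120,370,270)),(t,(280,100,430,250)))]
cv2.imwrite("pics/c3.png",np.hstack(a)[:,:,::-1]); print(r.sense()["tool_pos"])
E
```

```text
time: 6.85
tool_pos: [529.7, 4.7, 158.4]
eef_rot: [[0.002, 1.0, -0.002], [1.0, -0.002, 0.0], [0.0, -0.002, -1.0]]
force: [0.9, -0.4, -3.6]
opening: 0.705
time: 7.85
tool_pos: [573.5, -84.7, 67.0]
eef_rot: [[-0.0, 1.0, -0.006], [1.0, 0.0, 0.002], [0.002, -0.006, -1.0]]
force: [-0.2, 0.5, -2.8]
opening: 0.705
[575.92580871 -85.68860218  70.01686439]
```

View pics/c3.png

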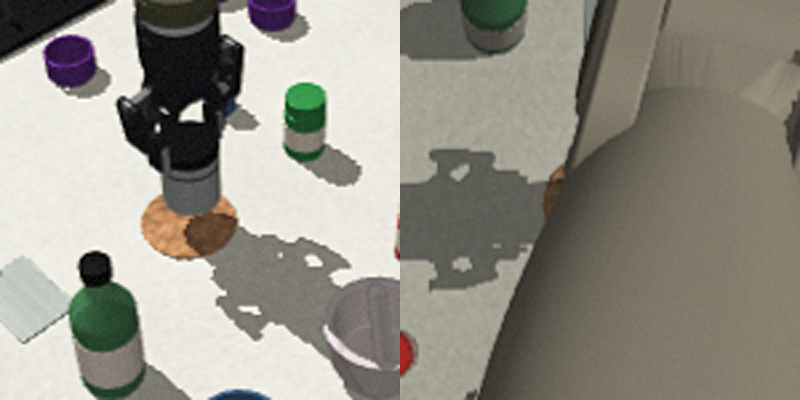

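The canister hangs upright over the middle of the mat at (190,190) in the left crop. I lower it and release.

```bash
python3 -m crank '[{"translation":[0,0,-0.008],"twist":0,"gripper":0.5},{"translation":[0,0,-0.016],"twist":0,"gripper":0.5},{"translation":[0,0,-0.024],"twist":0,"gripper":0.5},{"translation":[0,0,-0.03],"twist":0,"gripper":0.5},{"translation":[0,0,-0.034],"twist":0,"gripper":0.5},{"translation":[0,0,-0.037],"twist":0,"gripper":0.5},{"translation":[0,0,-0.039],"twist":0,"gripper":0.5},{"translation":[0,0,-0.040],"twist":0,"gripper":0.5},{"translation":[0,0,-0.040],"twist":0,"gripper":0.5},{"translation":[0,0,-0.040],"twist":0,"gripper":0.5}]';python3 -m crank '[{"translation":[0,0,0],"twist":0,"gripper":0.75},{"translation":[0,0,0],"twist":0,"gripper":0.8},{"translation":[0,0,0],"twist":0,"gripper":0.9},{"translation":[0,0,0],"twist":0,"gripper":1},{"translation":[0,0,0],"twist":0,"gripper":1},{"translation":[0,0,0],"twist":0,"gripper":1}]'; 
```

```text
time: 8.78
tool_pos: [576.5, -86.5, 30.0]
eef_rot: [[0.001, 1.0, 0.001], [1.0, -0.001, -0.0], [-0.0, 0.001, -1.0]]
force: [0.2, 0.1, -2.3]
opening: 0.701
time: 9.28
tool_pos: [576.4, -86.4, 29.9]
eef_rot: [[0.001, 1.0, 0.001], [1.0, -0.001, -0.0], [-0.0, 0.001, -1.0]]
force: [-0.8, 0.1, 0.1]
opening: 0.996
```

```bash
python3 -m crank '[{"translation":[0,0,0.01],"twist":0,"gripper":1},{"translation":[0,0,0.025],"twist":0,"gripper":1},{"translation":[0,0,0.045],"twist":0,"gripper":1},{"translation":[0,0,0.07],"twist":0,"gripper":1},{"translation":[0,0,0.095],"twist":0,"gripper":1},{"translation":[0,0,0.12],"twist":0,"gripper":1},{"translation":[0,0,0.13],"twist":0,"gripper":1}]'; python3 -m crank '[{"translation":[-0.011,-0.015,0],"twist":0,"gripper":1},{"translation":[-0.028,-0.04,0],"twist":0,"gripper":1},{"translation":[-0.05,-0.07,0],"twist":0,"gripper":1},{"translation":[-0.071,-0.1,0],"twist":0,"gripper":1},{"translation":[-0.092,-0.13,0],"twist":0,"gripper":1},{"translation":[-0.113,-0.16,0],"twist":0,"gripper":1},{"translation":[-0.134,-0.19,0],"twist":0,"gripper":1},{"translation":[-0.155,-0.22,0],"twist":0,"gripper":1},{"translation":[-0.17,-0.24,0],"twist":0,"gripper":1},{"translation":[-0.177,-0.25,0],"twist":0,"gripper":1},{"translation":[-0.177,-0.25,-0.02],"twist":0,"gripper":1},{"translation":[-0.177,-0.25,-0.04],"twist":0,"gripper":1}]'
python3 - <<'E'
from h import *
s=cam("scene"); t=cam("top")
for q in (s,t):
    for P,R,z in (((576,-86),31,79),((576,-86),50,4),((399.5,-336),30,34)): 
        q["img"]=np.ascontiguousarray(q["img"]); circ(q["img"],q,P,R,z)
a=[cv2.resize(q["img"][b[1]:b[3],b[0]:b[2]],(400,400),interpolation=cv2.INTER_CUBIC) for q,b in ((s,(210,90,350,230)),(t,(320,130,460,270)))]
cv2.imwrite("pics/c4.png",np.hstack(a)[:,:,::-1]); print(r.sense()["tool_pos"])
st,ce,m=blob(t,(325,150,385,205),lambda R,G,B:(R<38)&(G<38)&(B<38)); print(st,ce,pix2(t,*ce,79))
E
```

```text
time: 9.87
tool_pos: [578.0, -86.9, 164.3]
eef_rot: [[0.001, 1.0, 0.006], [1.0, -0.001, -0.002], [-0.002, 0.006, -1.0]]
force: [1.2, -0.3, 0.5]
opening: 1.008
time: 10.87
tool_pos: [399.5, -338.0, 120.3]
eef_rot: [[0.003, 1.0, 0.002], [1.0, -0.003, -0.002], [-0.002, 0.002, -1.0]]
force: [-1.0, -0.5, -1.3]
opening: 0.999
[ 397.51747779 -334.34904875  116.80295074]
[343 161  25  25 486] [355.15020576 172.90534979] [575.19069432 -84.29284223]
```

View pics/c4.png

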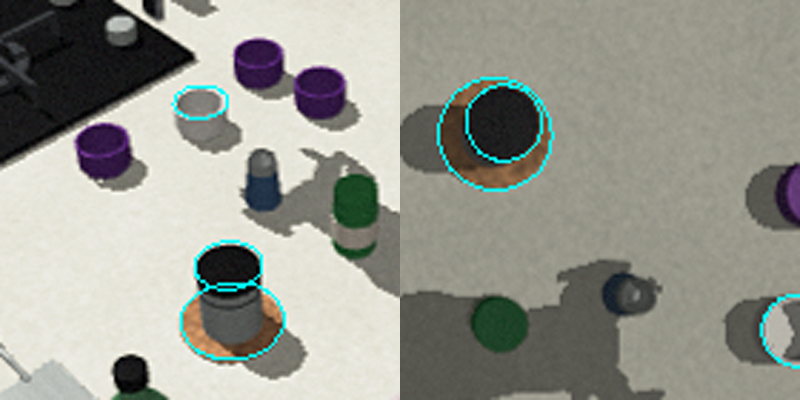

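The canister stands in the middle of the mat: (575.2,-84.3), about 2 mm off. The gripper isn't visible in these crops, so I check where it should project before descending.

```bash
python3 - <<'E'
from h import *
s=cam("scene"); t=cam("top"); p=r.sense()["tool_pos"]
print(p,proj(s,p),proj(t,p))
a=[cv2.resize(q["img"][b[1]:b[3],b[0]:b[2]],(400,400),interpolation=cv2.INTER_CUBIC) for q,b in ((s,(200,30,340,170)),(t,(390,160,530,300)))]
cv2.imwrite("pics/c5.png",np.hstack(a)[:,:,::-1])
E
```

```text
[ 399.12151634 -335.58042823  119.63114277] (np.float64(278.11293049811434), np.float64(102.63503904872402)) (np.float64(473.0995874978468), np.float64(248.08113332867833))
```

View pics/c5.png

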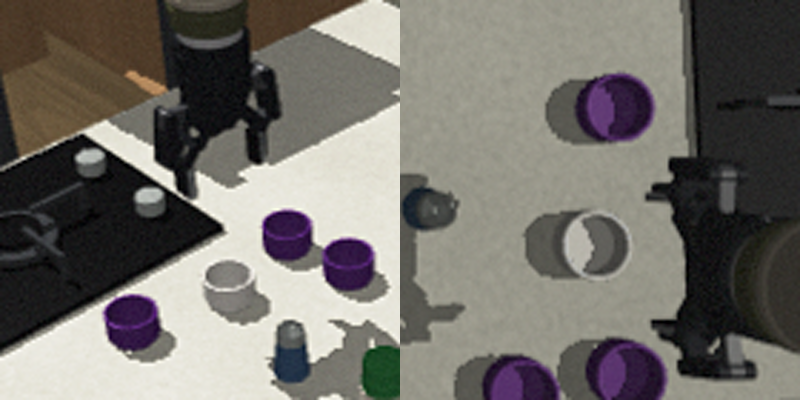

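The gripper is centred over the white ramekin (right crop (597,245)), with the purple bowls clear of the fingers. I descend and grip.

```bash
python3 -m crank '[{"translation":[0,0,-0.01],"twist":0,"gripper":1},{"translation":[0,0,-0.023],"twist":0,"gripper":1},{"translation":[0,0,-0.036],"twist":0,"gripper":1},{"translation":[0,0,-0.049],"twist":0,"gripper":1},{"translation":[0,0,-0.062],"twist":0,"gripper":1},{"translation":[0,0,-0.075],"twist":0,"gripper":1},{"translation":[0,0,-0.088],"twist":0,"gripper":1},{"translation":[0,0,-0.098],"twist":0,"gripper":1},{"translation":[0,0,-0.106],"twist":0,"gripper":1},{"translation":[0,0,-0.111],"twist":0,"gripper":1},{"translation":[0,0,-0.114],"twist":0,"gripper":1},{"translation":[0,0,-0.115],"twist":0,"gripper":1}]' 30;  python3 -m crank '[{"translation":[0,0,0],"twist":0,"gripper":0.9},{"translation":[0,0,0],"twist":0,"gripper":0.8},{"translation":[0,0,0],"twist":0,"gripper":0.7},{"translation":[0,0,0],"twist":0,"gripper":0.6},{"translation":[0,0,0],"twist":0,"gripper":0.55},{"translation":[0,0,0],"twist":0,"gripper":0.55},{"translation":[0,0,0],"twist":0,"gripper":0.55},{"translation":[0,0,0],"twist":0,"gripper":0.55}]' 30
```

```text
time: 12.07
tool_pos: [399.3, -336.4, 4.5]
eef_rot: [[0.001, 1.0, 0.0], [1.0, -0.001, 0.0], [0.0, 0.0, -1.0]]
force: [0.6, 0.9, 0.5]
opening: 1.001
time: 12.73
tool_pos: [399.2, -336.4, 4.7]
eef_rot: [[0.001, 1.0, 0.0], [1.0, -0.001, -0.0], [-0.0, 0.0, -1.0]]
force: [0.1, 0.5, 0.6]
opening: 0.552
```

The opening reached the commanded 0.55 (47 mm), less than the 60 mm ramekin, so the grasp missed. I look before moving.

```bash
python3 - <<'E'
from h import *
s=cam("scene"); t=cam("top"); p=r.sense()["tool_pos"]
a=[cv2.resize(q["img"][b[1]:b[3],b[0]:b[2]],(400,400),interpolation=cv2.INTER_CUBIC) for q,b in ((s,(230,80,330,180)),(t,(390,160,530,300)))]
cv2.imwrite("pics/c6.png",np.hstack(a)[:,:,::-1])
E
```

```text
(no output)
```

View pics/c6.png

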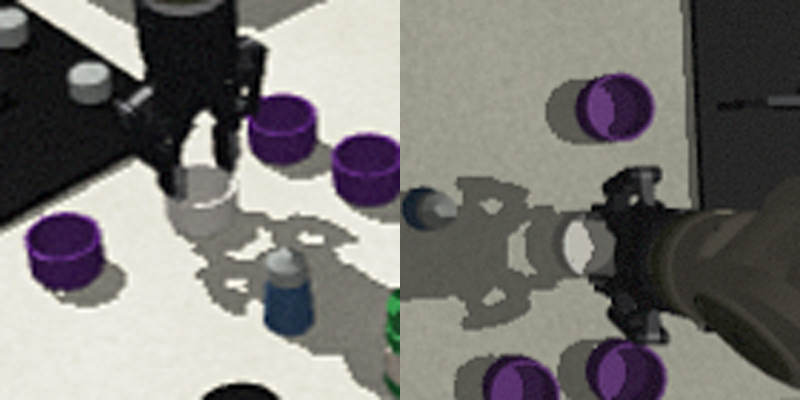

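```bash
python3 - <<'E'
from h import *
s=cam("scene"); t=cam("top")
for z in (5,15,25,35,45): print(z,[np.round(pix2(s,*p,z),0) for p in ((273.7,128.7),(286.2,122))])
st,ce,m=blob(t,(425,225,480,270),lambda R,G,B:(R>175)&(B>165)); print("white",st,ce)
g=t["img"][:,:,:].astype(int)
for v in (244,246,248): print(v,g[v,440:478].sum(1).tolist())
# rim in scene at present: extremes of whiteness
for z,x,y in ((34,399.5,-336),(0,399.5,-336)): print(proj(s,(x,y,z)))
E
```

```text
5 [array([ 403., -366.]), array([ 350., -364.])]
15 [array([ 411., -356.]), array([ 358., -354.])]
25 [array([ 418., -345.]), array([ 367., -344.])]
35 [array([ 426., -335.]), array([ 375., -333.])]
45 [array([ 434., -324.]), array([ 383., -323.])]
white [448 238  10  17 108] [451.83333333 245.48148148]
244 [262, 265, 259, 221, 204, 195, 255, 443, 575, 552, 544, 542, 543, 542, 551, 560, 516, 264, 289, 283, 286, 294, 284, 299, 274, 168, 29, 47, 65, 39, 80, 41, 69, 61, 63, 76, 70, 76]
246 [256, 262, 248, 223, 204, 200, 227, 412, 580, 552, 547, 541, 546, 546, 544, 546, 553, 522, 272, 281, 296, 296, 281, 292, 268, 87, 57, 52, 26, 63, 72, 55, 43, 47, 49, 63, 59, 91]
248 [251, 261, 253, 249, 204, 206, 225, 383, 574, 549, 546, 548, 548, 546, 543, 551, 510, 256, 282, 291, 294, 289, 289, 283, 237, 73, 52, 43, 45, 33, 45, 55, 56, 60, 79, 83, 74, 118]
(np.float64(279.86903571422255), np.float64(125.18358165967287))
(np.float64(280.59069707811557), np.float64(133.57326434732812))
```

The ramekin has not moved (its left rim edge is still at u=447). The fingers closed just above its rim: back-projected, their tips lie at z≈35, about 30 mm above the reported TCP. I'll reopen and go about 20 mm lower in small steps, watching the force.

```bash
python3 -m crank '[{"translation":[0,0,0.004],"twist":0,"gripper":0.8},{"translation":[0,0,0.008],"twist":0,"gripper":1},{"translation":[0,0,0.008],"twist":0,"gripper":1},{"translation":[0,0,0.008],"twist":0,"gripper":1},{"translation":[0,0,0.004],"twist":0,"gripper":1},{"translation":[0,0,0],"twist":0,"gripper":1},{"translation":[0,0,-0.003],"twist":0,"gripper":1},{"translation":[0,0,-0.005],"twist":0,"gripper":1},{"translation":[0,0,-0.007],"twist":0,"gripper":1},{"translation":[0,0,-0.009],"twist":0,"gripper":1},{"translation":[0,0,-0.01],"twist":0,"gripper":1},{"translation":[0,0,-0.01],"twist":0,"gripper":1}]' 30;  python3 - <<'E'
from h import *
s=cam("scene"); p=r.sense()
print(p["tool_pos"],p["joint_pos"],p["force"])
cv2.imwrite("pics/c7.png",cv2.resize(s["img"][85:165,235:335],None,fx=8,fy=7.5,interpolation=cv2.INTER_CUBIC)[:,:,::-1])
E
```

```text
time: 13.93
tool_pos: [399.0, -336.2, -5.6]
eef_rot: [[0.001, 1.0, -0.0], [1.0, -0.001, 0.0], [0.0, -0.0, -1.0]]
force: [-0.3, 0.4, 1.1]
opening: 1.0
[ 399.15504092 -336.3061555    -5.42874023] [-8.54098708e-01  3.72253385e-01 -4.19459218e-01  7.79303209e-01
  1.08369596e-04  7.17924058e-01] [ 0.28285245 -0.02857312 -0.5219888 ]
```

View pics/c7.png

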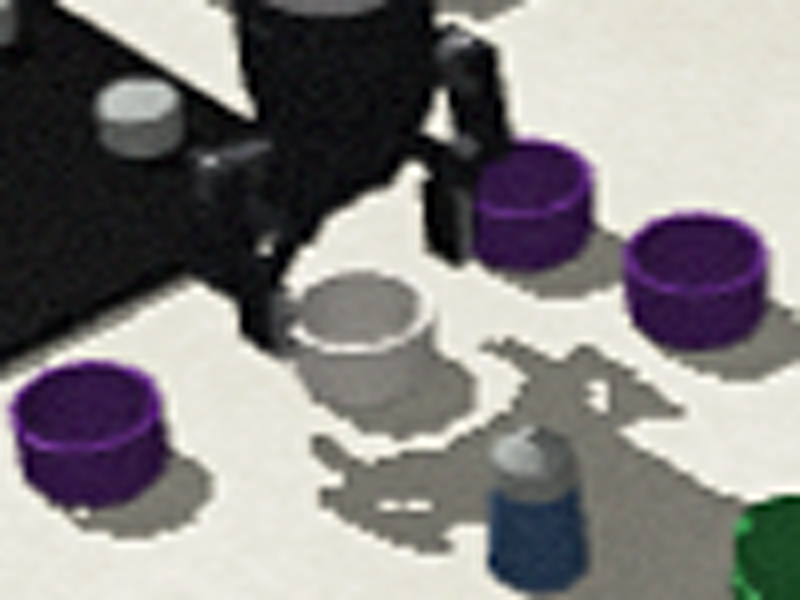

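```bash
python3 - <<'E'
from h import *
s=cam("scene")
for z in (-5,5,15,25,35): print(z,[np.round(pix2(s,*p,z),0) for p in ((268.8,131.7),(291.9,119.9))])
E
```

```text
-5 [array([ 417., -375.]), array([ 320., -370.])]
5 [array([ 425., -365.]), array([ 329., -360.])]
15 [array([ 432., -355.]), array([ 337., -350.])]
25 [array([ 439., -344.]), array([ 346., -339.])]
35 [array([ 447., -334.]), array([ 354., -329.])]
```

By the same back-projection, the open tips are still at z≈30 beside the rim. I continue down 12 mm in small steps, then close.

```bash
python3 -m crank '[{"translation":[0,0,-0.002],"twist":0,"gripper":1},{"translation":[0,0,-0.004],"twist":0,"gripper":1},{"translation":[0,0,-0.006],"twist":0,"gripper":1},{"translation":[0,0,-0.006],"twist":0,"gripper":1}]' 30;  python3 -m crank '[{"translation":[0,0,-0.002],"twist":0,"gripper":1},{"translation":[0,0,-0.004],"twist":0,"gripper":1},{"translation":[0,0,-0.006],"twist":0,"gripper":1},{"translation":[0,0,-0.006],"twist":0,"gripper":1}]' 30
```

```text
time: 14.37
tool_pos: [398.9, -336.1, -11.8]
eef_rot: [[0.001, 1.0, -0.0], [1.0, -0.001, 0.001], [0.001, -0.0, -1.0]]
force: [0.1, 0.7, -0.6]
opening: 1.001
time: 14.7
tool_pos: [399.0, -336.1, -17.8]
eef_rot: [[0.001, 1.0, -0.0], [1.0, -0.001, 0.001], [0.001, -0.0, -1.0]]
force: [-0.2, 0.5, -0.6]
opening: 1.0
```

```bash
python3 -m crank '[{"translation":[0,0,0],"twist":0,"gripper":0.9},{"translation":[0,0,0],"twist":0,"gripper":0.8},{"translation":[0,0,0],"twist":0,"gripper":0.7},{"translation":[0,0,0],"twist":0,"gripper":0.6},{"translation":[0,0,0],"twist":0,"gripper":0.55},{"translation":[0,0,0],"twist":0,"gripper":0.55},{"translation":[0,0,0],"twist":0,"gripper":0.55},{"translation":[0,0,0],"twist":0,"gripper":0.55},{"translation":[0,0,0],"twist":0,"gripper":0.55}]' 30
```

```text
time: 15.45
tool_pos: [399.3, -336.6, -16.7]
eef_rot: [[0.001, 1.0, 0.0], [1.0, -0.001, -0.0], [-0.0, 0.0, -1.0]]
force: [-0.8, 0.6, 4.8]
opening: 0.686
```

```bash
python3 -m crank '[{"translation":[0,0,0.003],"twist":0,"gripper":0.55},{"translation":[0,0,0.01],"twist":0,"gripper":0.55},{"translation":[0,0,0.02],"twist":0,"gripper":0.55},{"translation":[0,0,0.035],"twist":0,"gripper":0.55},{"translation":[0,0,0.05],"twist":0,"gripper":0.55},{"translation":[0,0,0.065],"twist":0,"gripper":0.55},{"translation":[0,0,0.08],"twist":0,"gripper":0.55},{"translation":[0,0,0.095],"twist":0,"gripper":0.55},{"translation":[0,0,0.11],"twist":0,"gripper":0.55},{"translation":[0,0,0.125],"twist":0,"gripper":0.55},{"translation":[0,0,0.135],"twist":0,"gripper":0.55},{"translation":[0,0,0.14],"twist":0,"gripper":0.55}]'; python3 -m crank '[{"translation":[0.007,0.01,0],"twist":0,"gripper":0.55},{"translation":[0.018,0.025,0],"twist":0,"gripper":0.55},{"translation":[0.032,0.045,0],"twist":0,"gripper":0.55},{"translation":[0.048,0.068,0],"twist":0,"gripper":0.55},{"translation":[0.065,0.092,0],"twist":0,"gripper":0.55},{"translation":[0.082,0.116,0],"twist":0,"gripper":0.55},{"translation":[0.099,0.14,0],"twist":0,"gripper":0.55},{"translation":[0.116,0.164,0],"twist":0,"gripper":0.55},{"translation":[0.133,0.188,0],"twist":0,"gripper":0.55},{"translation":[0.15,0.212,0],"twist":0,"gripper":0.55},{"translation":[0.163,0.231,0],"twist":0,"gripper":0.55},{"translation":[0.172,0.244,0],"twist":0,"gripper":0.55}]'; python3 -m crank '[{"translation":[0.003,0.005,0],"twist":0,"gripper":0.55},{"translation":[0.0045,0.007,0],"twist":0,"gripper":0.55},{"translation":[0.0045,0.007,-0.01],"twist":0,"gripper":0.55},{"translation":[0.0045,0.007,-0.02],"twist":0,"gripper":0.55},{"translation":[0.0045,0.007,-0.03],"twist":0,"gripper":0.55},{"translation":[0.0045,0.007,-0.035],"twist":0,"gripper":0.55},{"translation":[0.0045,0.007,-0.035],"twist":0,"gripper":0.55},{"translation":[0.0045,0.007,-0.035],"twist":0,"gripper":0.55}]'
python3 - <<'E'
from h import *
s=cam("scene");cv2.imwrite("pics/c8.png",cv2.resize(s["img"][110:230,220:360],None,fx=5,fy=5,interpolation=cv2.INTER_CUBIC)[:,:,::-1])
E
```

```text
time: 16.45
tool_pos: [399.9, -337.1, 124.9]
eef_rot: [[0.001, 1.0, 0.002], [1.0, -0.001, -0.002], [-0.002, 0.002, -1.0]]
force: [0.5, -0.4, -1.9]
opening: 0.688
time: 17.45
tool_pos: [571.7, -89.3, 121.7]
eef_rot: [[-0.001, 1.0, -0.001], [1.0, 0.001, 0.001], [0.001, -0.001, -1.0]]
force: [-0.9, -0.6, -1.1]
opening: 0.687
time: 18.12
tool_pos: [574.9, -85.8, 87.0]
eef_rot: [[0.002, 1.0, -0.001], [1.0, -0.002, 0.0], [0.0, -0.001, -1.0]]
force: [0.2, -0.3, -0.7]
opening: 0.689
```

View pics/c8.png

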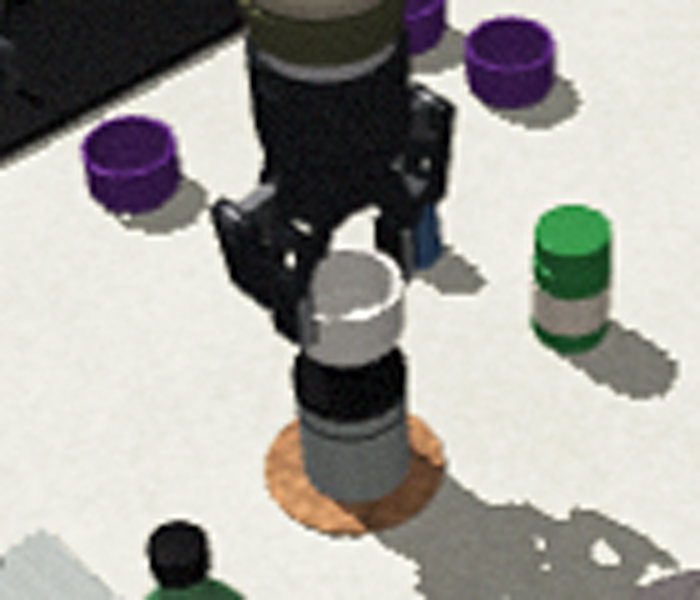

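```bash
python3 - <<'E'
from h import *
s=cam("scene"); 
for z in (132,136,139,142): print(z,pix2(s,291.5,166.7,z))
im=cv2.resize(s["img"],None,fx=6,fy=6,interpolation=cv2.INTER_CUBIC)
q=dict(s);q["f"]*=6;q["cx"]=q["cx"]*6+2.5;q["cy"]=q["cy"]*6+2.5
for P,R,z,c in (((575.5,-85.5),30,138.7,(0,255,255)),((575.5,-85.5),30,104.7,(0,255,255)),((575.5,-78.5),30,138.7,(255,0,0)),((575.5,-78.5),30,104.7,(255,0,0)),((575.5,-85),31,79,(0,255,0))): circ(im,q,P,R,z,c)
cv2.imwrite("pics/c9.png",im[140*6:205*6,265*6:320*6,::-1])
E
```

```text
132 [568.11211231 -83.10225559]
136 [570.81665714 -79.76356655]
139 [572.84506576 -77.25954976]
142 [574.87347439 -74.75553298]
```

View pics/c9.png

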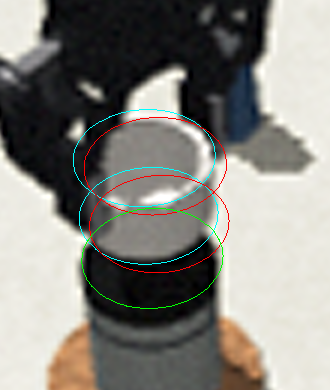

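The cyan circle (bowl at (575.5,-85.5), bottom at z≈105) fits the bowl's right, top and bottom arcs and the red one does not, so it is centred over the lid. I lower it gently.

```bash
python3 -m crank '[{"translation":[0,0,-0.006],"twist":0,"gripper":0.55},{"translation":[0,0,-0.012],"twist":0,"gripper":0.55},{"translation":[0,0,-0.017],"twist":0,"gripper":0.55},{"translation":[0,0,-0.02],"twist":0,"gripper":0.55},{"translation":[0,0,-0.022],"twist":0,"gripper":0.55},{"translation":[0,0,-0.023],"twist":0,"gripper":0.55},{"translation":[0,0,-0.024],"twist":0,"gripper":0.55},{"translation":[0,0,-0.024],"twist":0,"gripper":0.55}]'; python3 -m crank '[{"translation":[0,0,-0.0005],"twist":0,"gripper":0.55},{"translation":[0,0,-0.001],"twist":0,"gripper":0.55},{"translation":[0,0,-0.001],"twist":0,"gripper":0.55}]'
```

```text
time: 18.88
tool_pos: [575.7, -85.4, 63.6]
eef_rot: [[0.001, 1.0, -0.0], [1.0, -0.001, 0.0], [0.0, -0.0, -1.0]]
force: [-0.2, 0.7, -1.6]
opening: 0.689
time: 19.13
tool_pos: [575.8, -85.4, 62.8]
eef_rot: [[0.001, 1.0, 0.0], [1.0, -0.001, -0.0], [-0.0, 0.0, -1.0]]
force: [-0.0, 0.6, -1.4]
opening: 0.686
```

```bash
for i in 1 ; do python3 -m crank '[{"translation":[0,0,-0.0005],"twist":0,"gripper":0.55},{"translation":[0,0,-0.001],"twist":0,"gripper":0.55},{"translation":[0,0,-0.001],"twist":0,"gripper":0.55}]'; done | grep -E 'pos|force'; python3 -m crank '[{"translation":[0,0,-0.0005],"twist":0,"gripper":0.55},{"translation":[0,0,-0.001],"twist":0,"gripper":0.55},{"translation":[0,0,-0.001],"twist":0,"gripper":0.55}]' | grep -E 'pos|force'
```

```text
tool_pos: [575.9, -85.5, 62.3]
force: [-1.3, 0.6, 3.3]
tool_pos: [575.9, -85.5, 62.3]
force: [-3.1, 0.2, 9.6]
```

Contact: 9.6 N upward. I ease up 1 mm, release slowly and rise.

```bash
python3 -m crank '[{"translation":[0,0,0.001],"twist":0,"gripper":0.65},{"translation":[0,0,0.001],"twist":0,"gripper":0.7},{"translation":[0,0,0.001],"twist":0,"gripper":0.75},{"translation":[0,0,0.001],"twist":0,"gripper":0.8},{"translation":[0,0,0.001],"twist":0,"gripper":0.9},{"translation":[0,0,0.001],"twist":0,"gripper":1},{"translation":[0,0,0.001],"twist":0,"gripper":1},{"translation":[0,0,0.001],"twist":0,"gripper":1}]';python3 -m crank '[{"translation":[0,0,0.005],"twist":0,"gripper":1},{"translation":[0,0,0.015],"twist":0,"gripper":1},{"translation":[0,0,0.03],"twist":0,"gripper":1},{"translation":[0,0,0.05],"twist":0,"gripper":1},{"translation":[0,0,0.07],"twist":0,"gripper":1},{"translation":[0,0,0.09],"twist":0,"gripper":1},{"translation":[0,0,0.11],"twist":0,"gripper":1},{"translation":[0,0,0.12],"twist":0,"gripper":1},{"translation":[0,0,0.12],"twist":0,"gripper":1}]'
```

```text
time: 20.3
tool_pos: [575.7, -85.4, 61.6]
eef_rot: [[0.001, 1.0, 0.0], [1.0, -0.001, 0.0], [0.0, 0.0, -1.0]]
force: [-0.1, -1.1, 0.2]
opening: 1.001
time: 21.05
tool_pos: [577.5, -85.9, 185.3]
eef_rot: [[0.001, 1.0, 0.006], [1.0, -0.001, -0.002], [-0.002, 0.006, -1.0]]
force: [0.3, -0.0, 1.3]
opening: 1.0
```

```bash
python3 -m crank '[{"translation":[-0.011,0.015,0],"twist":0,"gripper":1},{"translation":[-0.028,0.04,0],"twist":0,"gripper":1},{"translation":[-0.05,0.07,0],"twist":0,"gripper":1},{"translation":[-0.071,0.1,0],"twist":0,"gripper":1},{"translation":[-0.092,0.13,0],"twist":0,"gripper":1},{"translation":[-0.113,0.16,0],"twist":0,"gripper":1},{"translation":[-0.128,0.18,0],"twist":0,"gripper":1},{"translation":[-0.136,0.191,0],"twist":0,"gripper":1},{"translation":[-0.136,0.191,-0.02],"twist":0,"gripper":1},{"translation":[-0.136,0.191,-0.04],"twist":0,"gripper":1},{"translation":[-0.136,0.191,-0.055],"twist":0,"gripper":1},{"translation":[-0.136,0.191,-0.06],"twist":0,"gripper":1}]'
python3 - <<'E'
from h import *
s=cam("scene"); t=cam("top")
for q in (s,t):
    q["img"]=np.ascontiguousarray(q["img"])
    for P,R,z in (((575.5,-85),30,113),((440,105.5),22.5,78)): circ(q["img"],q,P,R,z)
a=[cv2.resize(q["img"][b[1]:b[3],b[0]:b[2]],(400,400),interpolation=cv2.INTER_CUBIC) for q,b in ((s,(260,110,420,270)),(t,(220,110,380,270)))]
cv2.imwrite("pics/c10.png",np.hstack(a)[:,:,::-1]); print(r.sense()["tool_pos"])
E
```

```text
time: 22.05
tool_pos: [437.2, 105.7, 118.8]
eef_rot: [[0.001, 1.0, -0.005], [1.0, -0.001, -0.0], [-0.0, -0.005, -1.0]]
force: [-0.7, -0.3, 0.5]
opening: 1.001
[438.19966189 105.54612544 120.2630708 ]
```

View pics/c10.png

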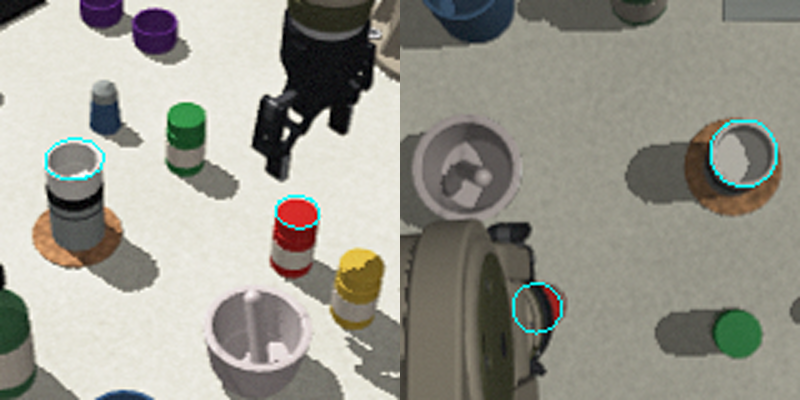

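The ramekin sits level and centred on the lid (circle at scene crop (75,160)), and the red jar matches its estimate. I descend onto the red jar.

```bash
python3 -m crank '[{"translation":[0,0,-0.01],"twist":0,"gripper":1},{"translation":[0,0,-0.023],"twist":0,"gripper":1},{"translation":[0,0,-0.036],"twist":0,"gripper":1},{"translation":[0,0,-0.049],"twist":0,"gripper":1},{"translation":[0,0,-0.062],"twist":0,"gripper":1},{"translation":[0,0,-0.075],"twist":0,"gripper":1},{"translation":[0,0,-0.088],"twist":0,"gripper":1},{"translation":[0,0,-0.098],"twist":0,"gripper":1},{"translation":[0,0,-0.106],"twist":0,"gripper":1},{"translation":[0,0,-0.111],"twist":0,"gripper":1},{"translation":[0,0,-0.114],"twist":0,"gripper":1},{"translation":[0,0,-0.115],"twist":0,"gripper":1}]' 30;  python3 -m crank '[{"translation":[0,0,0],"twist":0,"gripper":0.9},{"translation":[0,0,0],"twist":0,"gripper":0.8},{"translation":[0,0,0],"twist":0,"gripper":0.7},{"translation":[0,0,0],"twist":0,"gripper":0.6},{"translation":[0,0,0],"twist":0,"gripper":0.5},{"translation":[0,0,0],"twist":0,"gripper":0.4},{"translation":[0,0,0],"twist":0,"gripper":0.4},{"translation":[0,0,0],"twist":0,"gripper":0.4},{"translation":[0,0,0],"twist":0,"gripper":0.4},{"translation":[0,0,0],"twist":0,"gripper":0.4}]' 30
```

```text
time: 23.15
tool_pos: [439.8, 105.5, 6.6]
eef_rot: [[0.001, 1.0, 0.0], [1.0, -0.001, -0.0], [-0.0, 0.0, -1.0]]
force: [0.7, -0.6, -0.5]
opening: 0.998
time: 23.98
tool_pos: [440.1, 105.6, 7.3]
eef_rot: [[0.001, 1.0, 0.001], [1.0, -0.001, 0.0], [0.0, 0.001, -1.0]]
force: [-1.0, 0.7, 5.2]
opening: 0.528
```

```bash
python3 -m crank '[{"translation":[0,0,0.003],"twist":0,"gripper":0.4},{"translation":[0,0,0.012],"twist":0,"gripper":0.4},{"translation":[0,0,0.027],"twist":0,"gripper":0.4},{"translation":[0,0,0.042],"twist":0,"gripper":0.4},{"translation":[0,0,0.055],"twist":0,"gripper":0.4},{"translation":[0,0,0.06],"twist":0,"gripper":0.4},{"translation":[0.008,-0.004,0.06],"twist":0,"gripper":0.4},{"translation":[0.02,-0.01,0.06],"twist":0,"gripper":0.4},{"translation":[0.036,-0.017,0.06],"twist":0,"gripper":0.4},{"translation":[0.052,-0.025,0.06],"twist":0,"gripper":0.4},{"translation":[0.068,-0.033,0.06],"twist":0,"gripper":0.4},{"translation":[0.084,-0.04,0.06],"twist":0,"gripper":0.4}]'; python3 -m crank '[{"translation":[0.016,-0.008,0],"twist":0,"gripper":0.4},{"translation":[0.032,-0.016,0],"twist":0,"gripper":0.4},{"translation":[0.043,-0.021,0],"twist":0,"gripper":0.4},{"translation":[0.048,-0.024,0],"twist":0,"gripper":0.4},{"translation":[0.05,-0.024,0],"twist":0,"gripper":0.4},{"translation":[0.05,-0.024,-0.01],"twist":0,"gripper":0.4},{"translation":[0.05,-0.024,-0.022],"twist":0,"gripper":0.4},{"translation":[0.05,-0.024,-0.034],"twist":0,"gripper":0.4},{"translation":[0.05,-0.024,-0.044],"twist":0,"gripper":0.4},{"translation":[0.05,-0.024,-0.051],"twist":0,"gripper":0.4},{"translation":[0.05,-0.024,-0.056],"twist":0,"gripper":0.4},{"translation":[0.05,-0.024,-0.058],"twist":0,"gripper":0.4}]';python3 -m crank '[{"translation":[0,0,-0.0005],"twist":0,"gripper":0.4},{"translation":[0,0,-0.001],"twist":0,"gripper":0.4},{"translation":[0,0,-0.001],"twist":0,"gripper":0.4}]'
```

```text
time: 24.98
tool_pos: [524.9, 64.4, 65.5]
eef_rot: [[0.002, 1.0, -0.001], [1.0, -0.002, -0.0], [-0.0, -0.001, -1.0]]
force: [0.0, -0.3, -1.2]
opening: 0.523
time: 25.98
tool_pos: [572.8, 41.8, 7.7]
eef_rot: [[0.001, 1.0, -0.001], [1.0, -0.001, 0.0], [0.0, -0.001, -1.0]]
force: [0.8, -0.4, -1.3]
opening: 0.527
time: 26.23
tool_pos: [574.2, 41.6, 8.2]
eef_rot: [[0.001, 1.0, 0.001], [1.0, -0.001, -0.0], [-0.0, 0.001, -1.0]]
force: [-0.4, -0.5, -1.2]
opening: 0.528
```

```bash
python3 -m crank '[{"translation":[0,0,-0.0005],"twist":0,"gripper":0.4},{"translation":[0,0,-0.001],"twist":0,"gripper":0.4},{"translation":[0,0,-0.0012],"twist":0,"gripper":0.4},{"translation":[0,0,-0.0012],"twist":0,"gripper":0.4}]' | grep -E 'pos|force'; python3 -m crank '[{"translation":[0,0,0],"twist":0,"gripper":0.5},{"translation":[0,0,0],"twist":0,"gripper":0.55},{"translation":[0,0,0],"twist":0,"gripper":0.6},{"translation":[0,0,0],"twist":0,"gripper":0.7},{"translation":[0,0,0],"twist":0,"gripper":0.85},{"translation":[0,0,0],"twist":0,"gripper":1},{"translation":[0,0,0],"twist":0,"gripper":1},{"translation":[0,0,0],"twist":0,"gripper":1}]';python3 -m crank '[{"translation":[0,0,0.005],"twist":0,"gripper":1},{"translation":[0,0,0.015],"twist":0,"gripper":1},{"translation":[0,0,0.03],"twist":0,"gripper":1},{"translation":[0,0,0.05],"twist":0,"gripper":1},{"translation":[0,0,0.07],"twist":0,"gripper":1},{"translation":[0,0,0.09],"twist":0,"gripper":1},{"translation":[0,0,0.11],"twist":0,"gripper":1},{"translation":[0,0,0.13],"twist":0,"gripper":1},{"translation":[0,0,0.15],"twist":0,"gripper":1},{"translation":[0,0,0.165],"twist":0,"gripper":1},{"translation":[0,0,0.17],"twist":0,"gripper":1}]'
```

```text
tool_pos: [574.2, 41.6, 7.3]
force: [-1.3, -0.8, 4.1]
time: 27.23
tool_pos: [573.7, 41.6, 6.4]
eef_rot: [[0.001, 1.0, -0.0], [1.0, -0.001, 0.0], [0.0, -0.0, -1.0]]
force: [-0.1, 0.2, 0.3]
opening: 0.997
time: 28.15
tool_pos: [575.3, 41.5, 180.5]
eef_rot: [[0.001, 1.0, 0.006], [1.0, -0.001, -0.0], [-0.0, 0.006, -1.0]]
force: [-0.0, -0.1, 0.0]
opening: 1.002
```

```bash
python3 -m crank '[{"translation":[-0.016,-0.012,0],"twist":0,"gripper":1},{"translation":[-0.04,-0.03,0],"twist":0,"gripper":1},{"translation":[-0.068,-0.051,0],"twist":0,"gripper":1},{"translation":[-0.096,-0.072,0],"twist":0,"gripper":1},{"translation":[-0.124,-0.093,0],"twist":0,"gripper":1},{"translation":[-0.148,-0.111,0],"twist":0,"gripper":1},{"translation":[-0.158,-0.119,0],"twist":0,"gripper":1},{"translation":[-0.161,-0.121,0],"twist":0,"gripper":1},{"translation":[-0.161,-0.121,-0.02],"twist":0,"gripper":1},{"translation":[-0.161,-0.121,-0.04],"twist":0,"gripper":1},{"translation":[-0.161,-0.121,-0.055],"twist":0,"gripper":1},{"translation":[-0.161,-0.121,-0.06],"twist":0,"gripper":1}]'; python3 -m crank '[{"translation":[0,0,-0.006],"twist":0,"gripper":1},{"translation":[0,0,-0.018],"twist":0,"gripper":1},{"translation":[0,0,-0.03],"twist":0,"gripper":1},{"translation":[0,0,-0.043],"twist":0,"gripper":1},{"translation":[0,0,-0.056],"twist":0,"gripper":1},{"translation":[0,0,-0.069],"twist":0,"gripper":1},{"translation":[0,0,-0.082],"twist":0,"gripper":1},{"translation":[0,0,-0.093],"twist":0,"gripper":1},{"translation":[0,0,-0.102],"twist":0,"gripper":1},{"translation":[0,0,-0.107],"twist":0,"gripper":1},{"translation":[0,0,-0.109],"twist":0,"gripper":1},{"translation":[0,0,-0.11],"twist":0,"gripper":1}]' 30;  python3 -m crank '[{"translation":[0,0,0],"twist":0,"gripper":0.9},{"translation":[0,0,0],"twist":0,"gripper":0.8},{"translation":[0,0,0],"twist":0,"gripper":0.7},{"translation":[0,0,0],"twist":0,"gripper":0.6},{"translation":[0,0,0],"twist":0,"gripper":0.5},{"translation":[0,0,0],"twist":0,"gripper":0.4},{"translation":[0,0,0],"twist":0,"gripper":0.4},{"translation":[0,0,0],"twist":0,"gripper":0.4},{"translation":[0,0,0],"twist":0,"gripper":0.4},{"translation":[0,0,0],"twist":0,"gripper":0.4}]' 30
```

```text
time: 29.15
tool_pos: [411.7, -78.6, 114.5]
eef_rot: [[0.001, 1.0, -0.003], [1.0, -0.001, 0.001], [0.001, -0.003, -1.0]]
force: [-0.5, 0.2, -0.2]
opening: 1.0
time: 30.15
tool_pos: [413.0, -79.4, 6.6]
eef_rot: [[0.001, 1.0, 0.0], [1.0, -0.001, -0.0], [-0.0, 0.0, -1.0]]
force: [-0.5, 0.1, 0.2]
opening: 0.999
time: 30.98
tool_pos: [413.0, -79.6, 7.1]
eef_rot: [[0.001, 1.0, 0.001], [1.0, -0.001, -0.0], [-0.0, 0.001, -1.0]]
force: [-1.1, 1.5, 6.1]
opening: 0.527
```

```bash
python3 -m crank '[{"translation":[0,0,0.003],"twist":0,"gripper":0.4},{"translation":[0,0,0.012],"twist":0,"gripper":0.4},{"translation":[0,0,0.027],"twist":0,"gripper":0.4},{"translation":[0,0,0.042],"twist":0,"gripper":0.4},{"translation":[0,0,0.058],"twist":0,"gripper":0.4},{"translation":[0,0,0.074],"twist":0,"gripper":0.4},{"translation":[0,0,0.09],"twist":0,"gripper":0.4},{"translation":[0,0,0.106],"twist":0,"gripper":0.4},{"translation":[0,0,0.12],"twist":0,"gripper":0.4},{"translation":[0,0,0.128],"twist":0,"gripper":0.4},{"translation":[0,0,0.13],"twist":0,"gripper":0.4}]'; python3 -m crank '[{"translation":[0.004,0.01,0],"twist":0,"gripper":0.4},{"translation":[0.011,0.026,0],"twist":0,"gripper":0.4},{"translation":[0.021,0.05,0],"twist":0,"gripper":0.4},{"translation":[0.032,0.077,0],"twist":0,"gripper":0.4},{"translation":[0.043,0.104,0],"twist":0,"gripper":0.4},{"translation":[0.054,0.131,0],"twist":0,"gripper":0.4},{"translation":[0.065,0.158,0],"twist":0,"gripper":0.4},{"translation":[0.077,0.185,0],"twist":0,"gripper":0.4},{"translation":[0.088,0.212,0],"twist":0,"gripper":0.4},{"translation":[0.099,0.239,0],"twist":0,"gripper":0.4},{"translation":[0.11,0.266,0],"twist":0,"gripper":0.4},{"translation":[0.121,0.293,0],"twist":0,"gripper":0.4}]';python3 -m crank '[{"translation":[0.01,0.025,0],"twist":0,"gripper":0.4},{"translation":[0.02,0.048,0],"twist":0,"gripper":0.4},{"translation":[0.028,0.066,0],"twist":0,"gripper":0.4},{"translation":[0.033,0.078,0],"twist":0,"gripper":0.4},{"translation":[0.035,0.083,0],"twist":0,"gripper":0.4},{"translation":[0.035,0.083,-0.015],"twist":0,"gripper":0.4},{"translation":[0.035,0.083,-0.03],"twist":0,"gripper":0.4},{"translation":[0.035,0.083,-0.045],"twist":0,"gripper":0.4},{"translation":[0.035,0.083,-0.06],"twist":0,"gripper":0.4},{"translation":[0.035,0.083,-0.075],"twist":0,"gripper":0.4},{"translation":[0.035,0.083,-0.085],"twist":0,"gripper":0.4},{"translation":[0.035,0.083,-0.09],"twist":0,"gripper":0.4}]'
```

```text
time: 31.9
tool_pos: [413.6, -79.8, 138.2]
eef_rot: [[0.001, 1.0, 0.003], [1.0, -0.001, -0.001], [-0.001, 0.003, -1.0]]
force: [-0.1, -0.9, -1.5]
opening: 0.528
time: 32.9
tool_pos: [533.4, 214.9, 135.4]
eef_rot: [[0.001, 1.0, -0.002], [1.0, -0.001, -0.001], [-0.001, -0.002, -1.0]]
force: [-0.3, 0.4, -0.4]
opening: 0.529
time: 33.9
tool_pos: [567.1, 295.5, 44.3]
eef_rot: [[0.002, 1.0, -0.003], [1.0, -0.002, -0.001], [-0.001, -0.003, -1.0]]
force: [-0.4, 0.3, -1.6]
opening: 0.524
```

Commanded TCP z is 46.5, and contact is expected at about 7.

```bash
python3 -m crank '[{"translation":[0,0,-0.006],"twist":0,"gripper":0.4},{"translation":[0,0,-0.014],"twist":0,"gripper":0.4},{"translation":[0,0,-0.022],"twist":0,"gripper":0.4},{"translation":[0,0,-0.029],"twist":0,"gripper":0.4},{"translation":[0,0,-0.034],"twist":0,"gripper":0.4},{"translation":[0,0,-0.037],"twist":0,"gripper":0.4},{"translation":[0,0,-0.038],"twist":0,"gripper":0.4},{"translation":[0,0,-0.039],"twist":0,"gripper":0.4},{"translation":[0,0,-0.04],"twist":0,"gripper":0.4},{"translation":[0,0,-0.04],"twist":0,"gripper":0.4}]'
```

```text
time: 34.73
tool_pos: [569.0, 296.8, 7.1]
eef_rot: [[0.001, 1.0, 0.001], [1.0, -0.001, 0.0], [0.0, 0.001, -1.0]]
force: [-0.7, -0.0, 1.2]
opening: 0.528
```

Contact. I release, rise, then move aside for a final check.

```bash
python3 -m crank '[{"translation":[0,0,0],"twist":0,"gripper":0.5},{"translation":[0,0,0],"twist":0,"gripper":0.55},{"translation":[0,0,0],"twist":0,"gripper":0.6},{"translation":[0,0,0],"twist":0,"gripper":0.7},{"translation":[0,0,0],"twist":0,"gripper":0.85},{"translation":[0,0,0],"twist":0,"gripper":1},{"translation":[0,0,0],"twist":0,"gripper":1},{"translation":[0,0,0],"twist":0,"gripper":1}]';python3 -m crank '[{"translation":[0,0,0.005],"twist":0,"gripper":1},{"translation":[0,0,0.015],"twist":0,"gripper":1},{"translation":[0,0,0.03],"twist":0,"gripper":1},{"translation":[0,0,0.05],"twist":0,"gripper":1},{"translation":[0,0,0.07],"twist":0,"gripper":1},{"translation":[0,0,0.09],"twist":0,"gripper":1},{"translation":[0,0,0.11],"twist":0,"gripper":1},{"translation":[0,0,0.13],"twist":0,"gripper":1},{"translation":[0,0,0.15],"twist":0,"gripper":1},{"translation":[0,0,0.17],"twist":0,"gripper":1},{"translation":[0,0,0.19],"twist":0,"gripper":1}]'; python3 -m crank '[{"translation":[-0.015,0.005,0],"twist":0,"gripper":1},{"translation":[-0.04,0.013,0],"twist":0,"gripper":1},{"translation":[-0.07,0.023,0],"twist":0,"gripper":1},{"translation":[-0.1,0.033,0],"twist":0,"gripper":1},{"translation":[-0.13,0.043,0],"twist":0,"gripper":1},{"translation":[-0.16,0.053,0],"twist":0,"gripper":1},{"translation":[-0.19,0.063,0],"twist":0,"gripper":1},{"translation":[-0.21,0.07,0],"twist":0,"gripper":1},{"translation":[-0.21,0.07,0],"twist":0,"gripper":1},{"translation":[-0.21,0.07,0],"twist":0,"gripper":1},{"translation":[-0.21,0.07,0],"twist":0,"gripper":1}]'
python3 - <<'E'
from h import *
s=cam("scene"); t=cam("top")
for nm,b,fn,z in (("red",(275,155,325,200),lambda R,G,B:(R-G>60),78),("green",(170,150,220,210),lambda R,G,B:(G-R>40),78),("yellow",(215,210,260,250),lambda R,G,B:(R-B>60),78)):
    try:
        st,ce,m=blob(t,b,fn); print(nm,st,np.round(pix2(t,*ce,z),1))
    except Exception as e: print(nm,e)
a=[]
for q,b in ((s,(220,90,440,310)),(t,(150,60,420,270))):
    im=cv2.resize(q["img"],None,fx=4,fy=4,interpolation=cv2.INTER_CUBIC); k=dict(q);k["f"]*=4;k["cx"]=q["cx"]*4+1.5;k["cy"]=q["cy"]*4+1.5
    for P,R,z in (((575.5,-85.5),30,113),((573.7,41.6),22.5,78),((568.7,296.5),22.5,78),((571,169),52,70),((576,-86),50,4)): circ(im,k,P,R,z)
    c=im[4*b[1]:4*b[3],4*b[0]:4*b[2]]; a.append(cv2.resize(c,(400,int(400*c.shape[0]/c.shape[1])),interpolation=cv2.INTER_AREA))
h=max(x.shape[0] for x in a); a=[cv2.copyMakeBorder(x,0,h-x.shape[0],0,0,0) for x in a]
cv2.imwrite("pics/c11.png",np.hstack(a)[:,:,::-1])
E
```

```text
time: 35.4
tool_pos: [568.7, 296.6, 6.5]
eef_rot: [[0.001, 1.0, 0.0], [1.0, -0.001, -0.0], [-0.0, 0.0, -1.0]]
force: [0.4, 0.5, -0.2]
opening: 1.0
time: 36.32
tool_pos: [568.7, 296.6, 198.8]
eef_rot: [[0.001, 1.0, 0.001], [1.0, -0.001, 0.0], [0.0, 0.001, -1.0]]
force: [-0.3, 0.2, 0.2]
opening: 1.004
time: 37.23
tool_pos: [359.4, 366.8, 197.5]
eef_rot: [[0.001, 1.0, 0.002], [1.0, -0.001, 0.001], [0.001, 0.002, -1.0]]
force: [0.4, 0.5, 0.1]
opening: 0.998
red [292 166  19  19 284] [572.1  42.4]
green [183 170  22  19 311] [566.9 292.4]
yellow [226 221  21  19 320] [447.4 193.4]
```

View pics/c11.png

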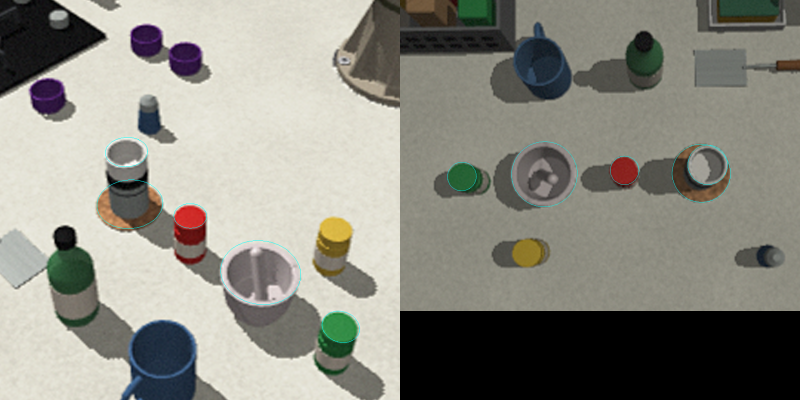

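All the pieces are upright and match their circles in both views: ramekin on the canister on the mat, then red jar, mortar and green jar. The mortar and yellow jar are where they started, and the gripper is clear, so I hand the job in.

```bash
python3 -c "
from bench import r
print(r.sense()['time'], r.sense()['force']); print(r.close_job())"
```

```text
37.3333 [ 0.21898896  0.36777808 -0.77391375]
the job is handed in; nothing more can be done
None
```

The row is set out and handed in at 37.3 s. No verdict was reported; by my last camera checks everything is within tolerance.

| Object | Where it ended up | Tolerance |
|---|---|---|
| Canister | about 2 mm from the mat's centre (measured before the ramekin went on) | 13 mm |
| Ramekin | level and centred on the lid, by eye against drawn circles in both views | 12 mm |
| Red jar | (572, 42) mm, about 127 mm from both mortar and mat, about 2 mm off the line | 98–150 mm, 15 mm off line |
| Green jar | (567–569, 292–296) mm, about 124–128 mm beyond the mortar, about 2 mm off the line | 98–150 mm, 20 mm off line |

The mortar and yellow jar measured where they started. The salt shaker, oil bottle and mug look unmoved in the last pictures, but I did not measure them.

- **Missed grasp:** the first try at the ramekin closed just above its rim, because by camera the fingertips sit about 30 mm above the reported tool point. Nothing moved, and going about 22 mm lower fixed it.
- **Disagreement:** the ramekin grip read about 58 mm instead of 60 mm, but it held level.
- **Green jar:** the camera and the tool differ by about 4 mm on its position, well inside tolerance.

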